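# Bar the circuit board into its fixture

### The arm

A 7-joint arm with a two-finger parallel gripper is mounted at the origin on the work surface. World frame = base frame: x ahead of the robot, y to its left, z up, the work surface at z = 0. Lengths are in m, angles in rad, forces in N, time in s.
With the tool pointing down it reaches from about 0.425 to 1.025 m from the base axis. Payload 3.6 kg.
Tool frame: the origin (TCP) lies midway between the tips of the shut fingers; the grasp point (between the pads) lies arm.grip_point_offset behind it (arm.grip_point_offset is the distance from the TCP to the grasp point, in m); z points along the fingers, y is the direction in which the jaws open and shut (so a half turn about z gives the same grasp; the last joint's range is limited). The gripper opens to 85 mm and grips with 20 to 120 N. Pads are 22 mm wide; open, the fingers measure 114 mm over their backs; the gripper's body (76 mm by 85 mm) begins 54 mm behind the grasp point. The pads swing forward as they close: fully open they stand 13 mm farther back than shut.
Start: joints at [-1.419, 0.591, 0.048, 1.609, -0.033, 0.943, -0.034], TCP at [0.176, 0.703, 0.231] pointing down, gripper open.
Joint ranges: [-2.69, 2.69], [-0.47, 2.24], [-1.27, 1.36], [0.19, 2.51], [-1.53, 4.68], [0.08, 2.07], [-3.09, 3.09]. Speed limits (rad/s): [2.57, 2.57, 3.14, 3.14, 3.14, 3.14, 3.14].

### API

Orientations are given as a unit quaternion [x, y, z, w].
In Python, from workcell import arm gives the robot as it stands.
- The arm moves only by the shell command python3 -m pendant 'ROWS' [FORCE]. ROWS is JSON, a list of rows, each a list of 3 entries, a list of its own where there are three numbers: the shift along the world's x, y, z normalised to -1 to 1, where 1 is 0.5 m, then the turn, a rotation vector about the world's x, y, z normalised to -1 to 1, where 1 is pi/4 rad, then the opening, from -1 (shut) to 1 (fully open), so that 0 is half open. A call has exactly 8 rows; each row shifts and turns the commanded pose from where the row before left it; what a row does not reach is not made up. A row lasts 1/12 s, in which the tool goes at most 41.7 mm and 7.16 degrees, less where a joint would pass 70% of its speed; a pose out of reach is approached as far as the arm can. A call with a number of a shift or a turn outside -1 to 1 is refused whole. A call with a gripper value outside its range is refused whole. The fingers move at their own pace and stop on an object; FORCE is the grip in N (left out, the last holds). Time passes only in rows, so rows that do not move let the fingers close, or fill a call up. It gives the time, the measured TCP pose, the force and the opening at its end, in the units of the state.
- arm.sense(): the state, without advancing time (a new reading comes with each control period).
- arm.grab_frame(name): name is "scene" or "top"; returns a dict with "frame" (400x640x3 uint8, red, green, blue), "z_map" (400x640 float32, m along the optical axis (not along the pixel's ray), 0 where there is no reading), "fx", "fy", "cx", "cy" (pixels), "distortion" ([k1, k2, p1, p2, k3] as OpenCV has them; the pictures are not rectified), "rvec" (rotation vector, rad) and "tvec" (3), from world to camera coordinates, as OpenCV has them. Camera axes: x right, y down, z forward; pixel columns grow to the right and rows downward; lengths in m; the calibration is good to about 2 mm. A picture is of the moment at which its call begins.
- arm.finish_job(): hands the job in, once; it reports no verdict.
The state is a dict: "t": time; "q": joint angles; "joint_velocities": joint speeds; "joint_efforts": joint torques, N m; "position": TCP position; "eef_rot": TCP orientation; "contact_force": force on the tool from outside, world axes, zero at the start; "moment": the same for the moment, N m; "width": opening from 0.0 (shut) to 1.0 (fully open).
Only numpy, scipy, OpenCV 4.12 (cv2) and the standard library are available. Lean on these libraries where they do the work, as an engineer would, in place of code of your own. Each camera call takes 0.05 s, during which the arm holds its last target.

### The job

Secure the circuit board in the repair fixture: with the fingertips, push the little post on the slotted locking disc round until the slot lines up with the steel bar, then push the bar by its upright plate right through the disc, fully home against its guide, so that its nose lies over the edge of the board. Only push: do not lift the bar or the board, leave the board seated where it is, and leave the other things on the bench and fixture where they are.

Things in the scene. Friction and masses are not known exactly. Their poses are not given: they have to be found in the camera images.
- fixture: Black plate fixed to the bench, 120 mm (x) by 390 mm (y, from -230 to +160), 8 mm thick, carrying guide, disc and board. Origin: on the disc's axis at bench level; z up (all z here from the bench). The bar slides along x = 0 towards +y. Disc at y -38 to 38, then two cheeks 19 mm apart (y 42 to 50, top z = 24), then the board (y 54 to 142). Fixed wing nuts at x +-53, y -215, 58, 150, top z = 26.
- guide_rear (a point): Middle of the rear end of the bar's covered guide, at fixture x 0, y -83, z 18; axes as the fixture's. The guide spans y -83 to -43 and x +-17.5, top z = 29.5. Behind it the bar lies on a bed (top z = 12) between low rails (to z = 18, 25 mm wide overall) that reach back to y = -223. The bar is home when the front of its push plate stops against this end.
- disc (a joint): Angle (rad) of the locking disc about the fixture's z, counter-clockwise from above positive. At 0 and at pi the slot lies along the fixture's y, in line with the bar; either will do. Turns from -0.6 to 3.74, no detents, stays where left (friction 0.04 N m). Seen from the disc's axis, its post stands at this angle from the fixture's +x, square to the slot.
- disc_center (a point): Centre of the disc's top face, z = 24; y along the slot. Aluminium disc 76 mm across with an open-topped slot 17 mm wide right across its diameter; the mouths flare to 27 mm, so a few degrees of error are taken up as the bar's nose enters.
- post_top (a point): Centre of the top of the steel post on the disc, 10 mm in diameter, 29 mm off the disc's axis, standing from z = 24 (disc face) to z = 52. The only post on the disc. Its y axis is along the disc's slot, z up.
- bar: Steel bar 12 by 12 mm, about 0.25 kg, loose in its guide, with an upright push plate at its rear end: 30 mm wide (x), 8 mm thick (y +-4), up to 44 mm above the bar's underside. Origin: on the underside, below the plate (z = 12). y runs to the round nose, 151 mm ahead. Starts at fixture y -208 to -197, nose just short of the disc; home at y -87. Slides with 1 to 4 N.
- plate_back (a point): Centre of the rear face of the bar's push plate above the bar, 28 mm above the bar's underside (z = 40 above the bench); the face spans 12 to 44 mm above the underside. Push here, along the bar's +y.
- bar_nose (a point): Tip of the bar's round nose, on the bar's centre line, 6 mm above its underside.
- board: Green circuit board, 80 mm (x) by 88 mm (y), 2.4 mm thick with parts to 8 mm high, lying loose in the fixture between low lips; origin at the centre of its underside (z = 8).
- connector: Bystander: round steel connector, 18 mm across, 20 mm tall, standing on the fixture plate beside the bar; origin under its centre.
- wing_nut: Bystander: loose wing nut, 30 mm long, 15 mm tall, on the fixture plate on the other side of the bar; origin under its centre.
- driver: Bystander: grey cordless screwdriver, 250 mm long, 42 mm thick, lying along its x on the bench beyond the fixture; origin under the middle of its body.
- reel: Bystander: solder reel, 60 mm across, 38 mm tall; origin under its centre.
- flux_jar: Bystander: amber jar with black lid, 48 mm across, 50 mm tall; origin under its centre.
- tweezers: Bystander: steel tweezers lying flat, 120 mm long along x, 11 mm high; origin under the centre.
Not all that is in view belongs to the job. What is meant by the bar is not purple or turquoise, and is the smaller of those in its own colour.

How it is judged:
By the outcome, as a careful person would: the job done as asked, in the order asked, and still so for the second after the job is handed in, with the robot touching nothing.
It also fails if it takes over 51 s, if anything falls off the work surface, if the arm or the gripper's body presses on something with over 40 N, if the wrist force passes 120 N, or if a joint passes its speed limit or range.

## Working session

There is one attempt and no reset: what is moved stays moved. The work goes in short steps, Python scripts to look and compute and a shell command to move; the robot and the scene stay as the last step left them, time stands still between calls to the robot, and variables do not carry over. Pictures are saved under pics/ and viewed, and the job is handed in when it is done.

```bash
ls; mkdir -p pics
python3 - <<'E'
from workcell import arm
import cv2,pickle
print(arm.sense(), arm.grip_point_offset)
for n in("scene","top"):
    f=arm.grab_frame(n); pickle.dump(f,open(f'{n}0.pkl','wb'))
    cv2.imwrite(f'pics/{n}0.png',f['frame'][:,:,::-1])
    print(n,{k:v for k,v in f.items() if k not in('frame','z_map')})
E
```

```text
pics
{'t': 0.0, 'q': array([-1.41944926,  0.59209034,  0.04833019,  1.60985612, -0.03332334,
        0.9427222 , -0.03370657]), 'joint_velocities': array([ 3.21932307e-04, -6.76165642e-04,  7.87034717e-05, -1.64651152e-03,
       -1.07475675e-03, -1.58754170e-04, -5.07068633e-04]), 'joint_efforts': array([-1.21556545e-04, -5.48675466e+01,  1.54683698e+00, -1.98125446e+01,
        9.51481867e-03,  8.72702105e-03,  1.42226062e-05]), 'position': array([0.1755475 , 0.7025502 , 0.23014984]), 'eef_rot': array([ 1.22100940e-01,  9.92517039e-01, -1.13250879e-03, -7.66182677e-05]), 'contact_force': array([ 0.20117355, -0.11954539, -0.008809  ]), 'moment': array([ 0.01973655, -0.04299605,  0.03541952]), 'width': 0.9982350171267848} 0.0187
scene {'fx': 397.764756127738, 'fy': 397.764756127738, 'cx': 315.76818635340055, 'cy': 196.53203939310671, 'distortion': array([-0.02256761,  0.        ,  0.        ,  0.        ,  0.        ]), 'rvec': array([ 0.7336415 ,  2.6373912 , -1.03933291]), 'tvec': array([ 0.46870298, -0.13097907,  1.50428054])}
top {'fx': 488.16299442442505, 'fy': 488.16299442442505, 'cx': 314.7568109199992, 'cy': 199.6371697500149, 'distortion': array([-0.0371096,  0.       ,  0.       ,  0.       ,  0.       ]), 'rvec': array([ 2.13523573, -2.15240238,  0.19997416]), 'tvec': array([-0.0382109 ,  0.54354997,  1.39709527])}
```

View pics/scene0.png

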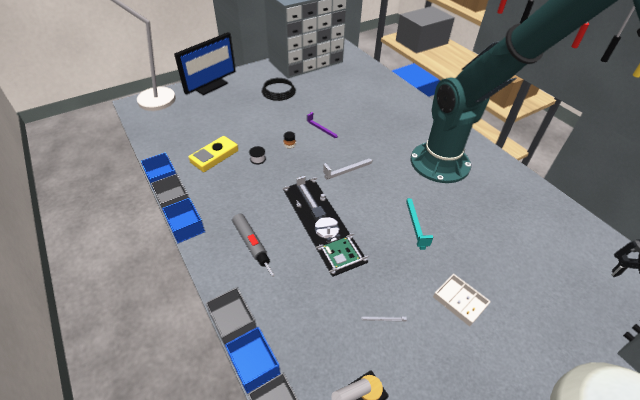

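View pics/top0.png

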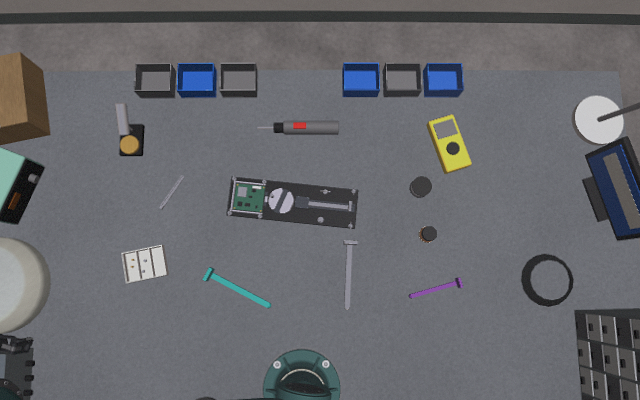

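The scene view shows the fixture at about (325,225) with a grey bar in its guide. Three other bar-like pieces lie on the bench. Next I take a close crop and the fixture pose.

```bash
cat > h.py <<'E'
import numpy as np,cv2,pickle
from workcell import arm
def load(n): return pickle.load(open(n,'rb'))
def cam(f):
    K=np.array([[f['fx'],0,f['cx']],[0,f['fy'],f['cy']],[0,0,1]]);R=cv2.Rodrigues(np.array(f['rvec'],float))[0]
    return K,np.array(f['distortion'],float),R,np.array(f['tvec'],float)
def ray(f,uv):
    K,D,R,t=cam(f); p=cv2.undistortPoints(np.array(uv,float).reshape(-1,1,2),K,D).reshape(-1,2)
    d=np.c_[p,np.ones(len(p))]@R; return -R.T@t,d
def onz(f,uv,z):
    o,d=ray(f,uv); s=(z-o[2])/d[:,2]; return o+d*s[:,None]
def proj(f,P):
    K,D,R,t=cam(f); return cv2.projectPoints(np.array(P,float).reshape(-1,1,3),cv2.Rodrigues(R)[0],t,K,D)[0].reshape(-1,2)
def crop(f,name,x0,y0,x1,y1,s):
    cv2.imwrite(name,cv2.resize(f['frame'][y0:y1,x0:x1,::-1],None,fx=s,fy=s,interpolation=cv2.INTER_CUBIC))
E
python3 - <<'E'
from h import *
f=load('top0.pkl'); crop(f,'pics/c1.png',222,170,364,235,5.6)
g=load('scene0.pkl'); crop(g,'pics/c2.png',275,170,375,280,5.4)
E
```

```text
(no output)
```

View pics/c1.png

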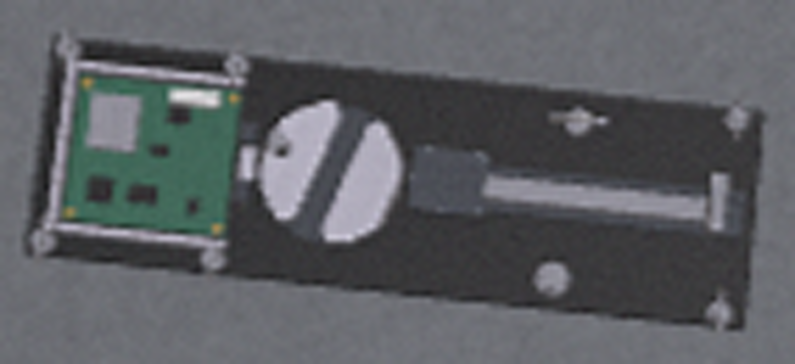

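View pics/c2.png

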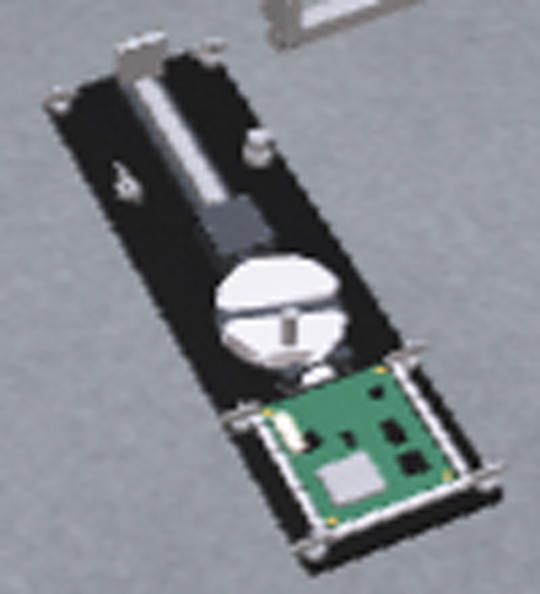

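Bar candidates in the top view:
- the grey bar in the fixture, (335,205)
- the larger loose grey bar, (348,275)
- the purple bar, (435,290)
- the turquoise bar, (237,288)

The smaller grey one, in the fixture guide with its plate at (350,206), is the match, and the crop confirms it. The crop also shows the disc at about (281,200) with the slot askew and the post toward +y/+x at (272,197). Next I fit the fixture pose.

```bash
cat >> h.py <<'E'
def fx2w(p,P):
    c,s=np.cos(p[2]),np.sin(p[2]);P=np.atleast_2d(np.array(P,float))
    return np.c_[p[0]+c*P[:,0]-s*P[:,1],p[1]+s*P[:,0]+c*P[:,1],P[:,2]]
E
python3 - <<'E'
from h import *
from scipy.optimize import least_squares
f=load('top0.pkl');g=load('scene0.pkl')
C=np.array([[57,35],[762,108],[745,328],[27,255]])/5.6+[222,170]-.4
P=[[60,160,8],[60,-230,8],[-60,-230,8],[-60,160,8]]
S=np.array([[48,108],[315,575],[502,495]])/5.4+[275,170]-.4
PS=[[60,-230,8],[60,160,8],[-60,160,8]]
P=np.array(P)/1e3;PS=np.array(PS)/1e3
D=np.array([[331,171]])/5.6+[222,170]-.4; PD=np.array([[0,0,.024]])
r=lambda p:np.r_[(proj(f,fx2w(p,P))-C).ravel(),(proj(f,fx2w(p,PD))-D).ravel()*2]
s=least_squares(r,[.5,0,-.1]);print(s.x,s.fun.round(2))
r2=lambda p:np.r_[r(p),(proj(g,fx2w(p,PS))-S).ravel()]
s=least_squares(r2,s.x);print(s.x,s.fun.round(2))
p=s.x;np.save('p.npy',p)
# post & plate
uv=np.array([[283,150]])/5.6+[222,170]-.4
c,s_=np.cos(p[2]),np.sin(p[2]);Ri=np.array([[c,s_],[-s_,c]])
q=(onz(f,uv,.052)[:,:2]-p[:2])@Ri.T;print('post fx',q,np.degrees(np.arctan2(q[:,1],q[:,0])))
sl=np.array([[352,105],[305,237]])/5.6+[222,170]-.4
q=(onz(f,sl,.024)[:,:2]-p[:2])@Ri.T;d=q[0]-q[1];print('slot',q,np.degrees(np.arctan2(d[1],d[0])))
uv=np.array([[719,201],[719,175],[719,228],[709,201],[729,201]])/5.6+[222,170]-.4
print('plate top',(onz(f,uv,.056)[:,:2]-p[:2])@Ri.T)
# overlays
for fr,n,b,k in((f,'o1',(222,170,364,235),5.6),(g,'o2',(275,170,375,280),5.4)):
    x0,y0,x1,y1=b;im=cv2.resize(fr['frame'][y0:y1,x0:x1,::-1],None,fx=k,fy=k,interpolation=cv2.INTER_CUBIC)
    a=np.linspace(0,6.283,40)
    for L,col in ((P,(0,255,255)),(np.c_[.038*np.cos(a),.038*np.sin(a),a*0+.024],(0,0,255)),(np.array([[-.0175,-.083,.0295],[.0175,-.083,.0295],[.0175,-.043,.0295],[-.0175,-.043,.0295]]),(255,255,0)),(np.array([[0,-.22,.012],[0,-.083,.024]]),(0,255,0))):
        u=((proj(fr,fx2w(p,L))-[x0,y0]+.4)*k).astype(int);cv2.polylines(im,[u.reshape(-1,1,2)],True,col,1)
    cv2.imwrite(f'pics/{n}.png',im)
E
```

```text
[ 0.54644529  0.05880896 -0.10942732] [-0.69  0.39  0.58  0.31  0.23 -0.   -0.43 -0.12  0.15 -0.3 ]
[ 0.54633478  0.0597128  -0.11027235] [-0.96  0.38  0.29  0.42 -0.09  0.1  -0.74 -0.12 -0.45 -0.23 -1.58 -1.96
 -0.74 -0.6   0.62 -0.28]
post fx [[0.00373495 0.02370206]] [81.04501996]
slot [[ 0.03662247 -0.00789334]
 [-0.0371369   0.00907237]] -12.95354434023285
plate top [[-1.90654751e-04 -2.06520302e-01]
 [ 1.35570726e-02 -2.05297165e-01]
 [-1.44211133e-02 -2.07787127e-01]
 [-7.33225651e-04 -2.01301570e-01]
 [ 3.52008547e-04 -2.11740091e-01]]
```

View pics/o1.png

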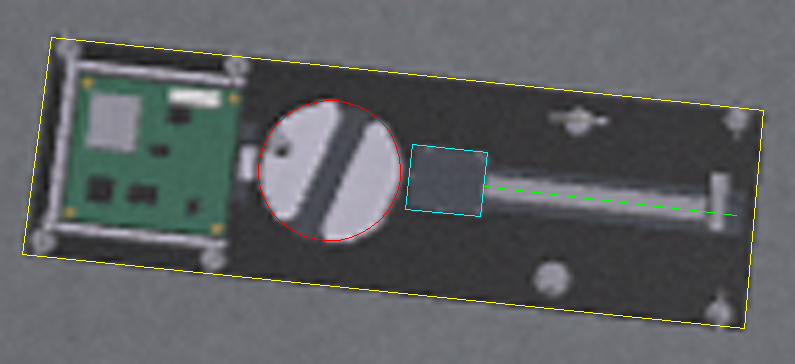

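View pics/o2.png

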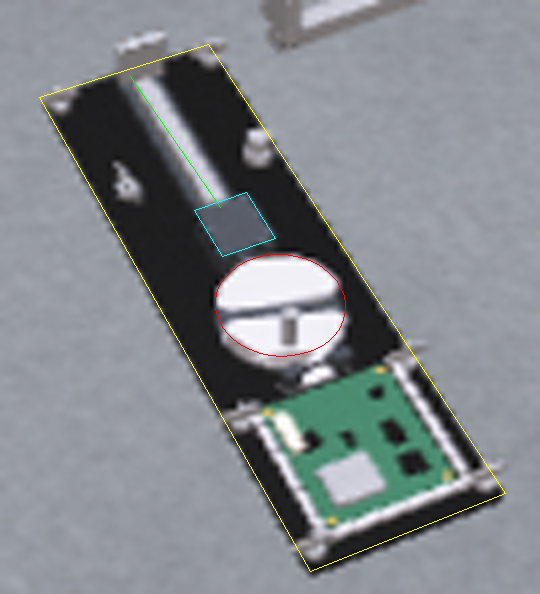

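The overlay agrees to about 1 mm. The yaw is -6.3°, the disc is at about +77° and the bar plate is at y about -206 mm. I plan one diagonal push (fixture direction +x -y) with shut fingers.

Run:
```python
from h import *
p=np.load('p.npy');k=.70711
for n in(-45,-38,-20,-8,1): print(n,fx2w(p,[[(n*k+25*k)/1e3,(-n*k+25*k)/1e3,.036]]))
print('n dir',fx2w([0,0,p[2]],[[k,-k,0]]))
for y in(-240,-225,-106): print('bar push',y,fx2w(p,[[0,y/1e3,.037]]))
s=arm.sense();print(s['position'],(fx2w(p,[[-.0141,.0495,.1]])-s['position'])/.5)
```

```text
-45 [[0.53772565 0.1104662  0.036     ]]
-38 [[0.54210064 0.10500178 0.036     ]]
-20 [[0.55335061 0.0909504  0.036     ]]
-8 [[0.56085059 0.08158282 0.036     ]]
1 [[0.56647557 0.07455713 0.036     ]]
n dir [[ 0.62499838 -0.78063188  0.        ]]
bar push -240 [[ 0.51992302 -0.17882947  0.037     ]]
bar push -225 [[ 0.52157375 -0.16392058  0.037     ]]
bar push -106 [[ 0.53466959 -0.04564337  0.037     ]]
[0.17552681 0.70263265 0.23024181] [[ 0.72448207 -1.18433762 -0.26048361]]
```

```bash
python3 -m pendant '[[[0.04,-0.065,0],[0,0,0.146],-1],[[0.04,-0.065,0],[0,0,0.146],-1],[[0.04,-0.065,0],[0,0,0.146],-1],[[0.04,-0.065,0],[0,0,0.146],-1],[[0.04,-0.065,0],[0,0,0.146],-1],[[0.04,-0.065,0],[0,0,0.146],-1],[[0.04,-0.065,0],[0,0,0.146],-1],[[0.04,-0.065,0],[0,0,0.146],-1]]'
python3 -m pendant '[[[0.045,-0.065,0],[0,0,0],-1],[[0.045,-0.065,0],[0,0,0],-1],[[0.045,-0.065,0],[0,0,0],-1],[[0.045,-0.065,0],[0,0,0],-1],[[0.045,-0.065,0],[0,0,0],-1],[[0.045,-0.065,0],[0,0,0],-1],[[0.045,-0.065,0],[0,0,0],-1],[[0,0,0],[0,0,0],-1]]'
python3 - <<'E'
from h import *
s=arm.sense();R=cv2.Rodrigues
from scipy.spatial.transform import Rotation as Ro
print(Ro.from_quat(s['eef_rot']).as_matrix().round(3)); print((np.array([.5377,.1105,.1])-s['position'])/.5)
E
```

```text
t: 0.77
position: [0.3363, 0.4414, 0.231]
eef_rot: [-0.333, 0.943, -0.0, -0.0]
contact_force: [0.2, 0.7, -0.3]
width: -0.0
t: 1.43
position: [0.4982, 0.2063, 0.231]
eef_rot: [-0.323, 0.946, -0.003, 0.0]
contact_force: [1.0, -1.4, -0.4]
width: -0.0
[[-0.791 -0.612  0.002]
 [-0.612  0.791 -0.005]
 [ 0.001 -0.006 -1.   ]]
[ 0.07899398 -0.19158631 -0.26206975]
```

```bash
python3 -m pendant '[[[0.026,-0.064,0],[0,0,0],-1],[[0.026,-0.064,0],[0,0,0],-1],[[0.027,-0.064,0],[0,0,0],-1],[[0,0,-0.066],[0,0,0],-1],[[0,0,-0.066],[0,0,0],-1],[[0,0,-0.066],[0,0,0],-1],[[0,0,-0.066],[0,0,0],-1],[[0,0,0],[0,0,0],-1]]'
python3 - <<'E'
from h import *
print(arm.sense()['position'])
for n in("scene","top"):
    f=arm.grab_frame(n); pickle.dump(f,open(f'{n}1.pkl','wb'))
crop(load('scene1.pkl'),'pics/d2.png',265,110,405,285,3.4); crop(load('top1.pkl'),'pics/d1.png',222,150,364,235,5.6)
E
```

```text
t: 2.1
position: [0.5281, 0.1187, 0.0938]
eef_rot: [-0.33, 0.944, 0.0, -0.006]
contact_force: [-1.0, 0.4, -0.3]
width: -0.001
[0.52811415 0.11869107 0.09381971]
```

View pics/d2.png

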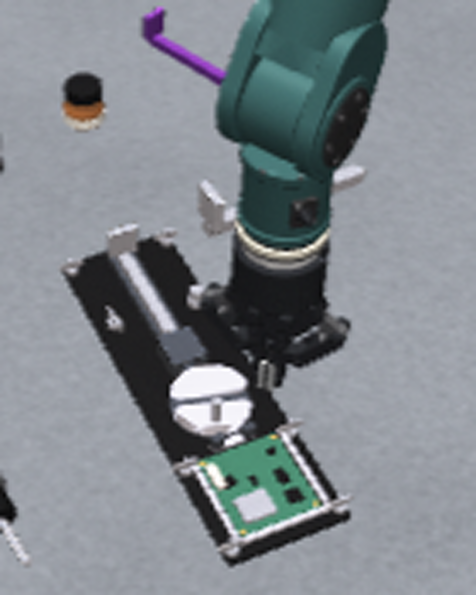

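View pics/d1.png

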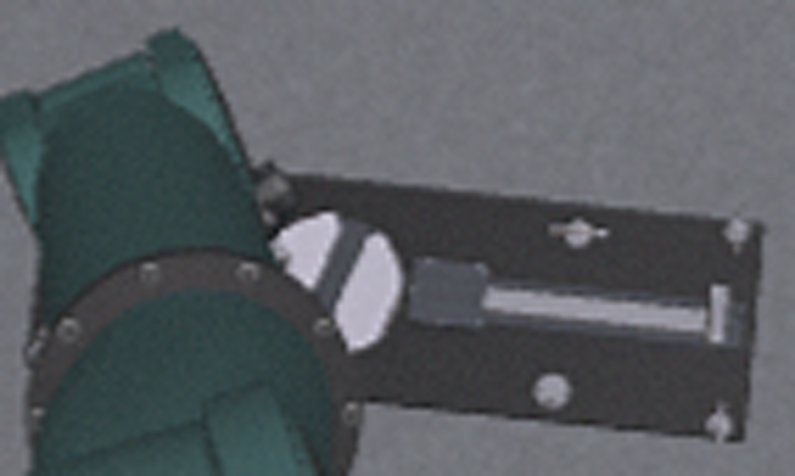

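The scene shows the shut fingertips over the board-side edge, clear of the post, with the post still in place. Next I descend to z of about 36 mm.

```bash
python3 -m pendant '[[[0.019,-0.016,0],[0,0,0],-1],[[0,0,-0.03],[0,0,0],-1],[[0,0,-0.03],[0,0,0],-1],[[0,0,-0.03],[0,0,0],-1],[[0,0,-0.024],[0,0,0],-1],[[0,0,0],[0,0,0],-1],[[0,0,0],[0,0,0],-1],[[0,0,0],[0,0,0],-1]]'
python3 - <<'E'
from h import *
print(arm.sense()['position'],arm.sense()['contact_force'])
E
```

```text
t: 2.87
position: [0.5434, 0.112, 0.0435]
eef_rot: [-0.33, 0.944, -0.0, 0.001]
contact_force: [-0.2, -0.6, 0.0]
width: 0.001
[0.54340817 0.11197048 0.04352464] [-0.15301356 -0.557138    0.00941361]
```

```bash
python3 -m pendant '[[[-0.008,-0.006,-0.013],[0,0,0],-1],[[0.007,-0.009,0],[0,0,0],-1],[[0.007,-0.009,0],[0,0,0],-1],[[0.007,-0.009,0],[0,0,0],-1],[[0.007,-0.009,0],[0,0,0],-1],[[0.007,-0.009,0],[0,0,0],-1],[[0.007,-0.009,0],[0,0,0],-1],[[0,0,0],[0,0,0],-1]]'
python3 - <<'E'
from h import *
s=arm.sense();print(s['position'],s['contact_force'])
p=np.load('p.npy');d=s['position'][:2]-p[:2];n=fx2w([0,0,p[2]],[[.7071,-.7071,0],[.7071,.7071,0]])[:,:2];print('n,l',n@d*1e3)
for n in("scene","top"):
    f=arm.grab_frame(n); pickle.dump(f,open(f'{n}2.pkl','wb'))
crop(load('scene2.pkl'),'pics/e2.png',285,170,375,280,5.4); crop(load('top2.pkl'),'pics/e1.png',222,150,364,235,5.6)
E
```

```text
t: 3.53
position: [0.5604, 0.0799, 0.0359]
eef_rot: [-0.329, 0.944, -0.001, 0.0]
contact_force: [-0.0, -0.6, -1.8]
width: 0.004
[0.56044484 0.0799131  0.03594718] [-0.02059374 -0.62210238 -1.78004463]
n,l [-6.95013283 23.63958629]
```

View pics/e2.png

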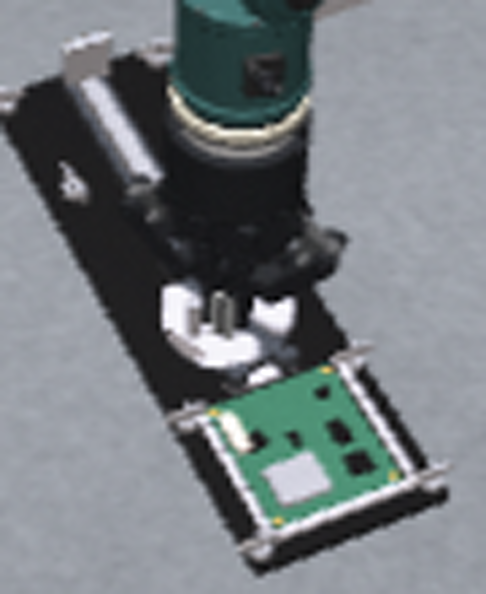

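View pics/e1.png

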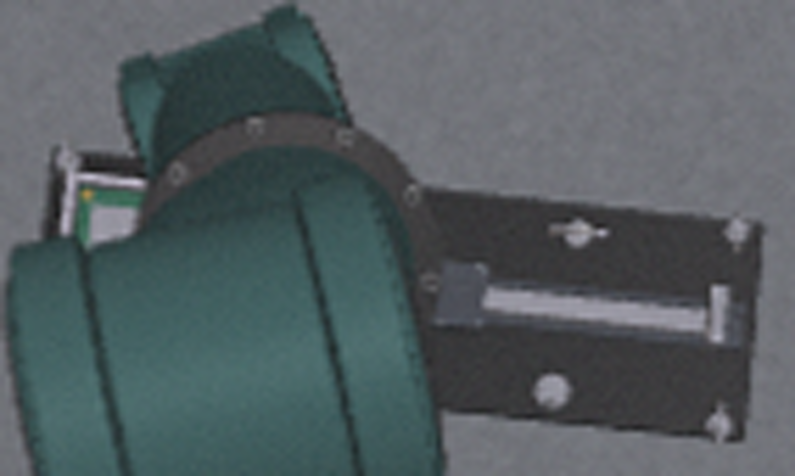

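The post is at crop (195,318), just left of the finger pair at (222,312). I'll work out its angle from the pixel.

Run:
```python
from h import *
p=np.load('p.npy');g=load('scene2.pkl')
for a in range(-10,81,10):
    r=np.radians(a);u=proj(g,fx2w(p,[[.029*np.cos(r),.029*np.sin(r),z] for z in(.052,.024)]));print(a,((u-[285,170]+.4)*5.4).round())
print(proj(g,[arm.sense()['position']])*5.4-np.array([285,170])*5.4)
crop(g,'pics/e3.png',305,210,350,245,16)
```

```text
-10 [[180. 283.]
 [179. 314.]]
0 [[183. 290.]
 [182. 321.]]
10 [[187. 296.]
 [186. 327.]]
20 [[193. 301.]
 [192. 332.]]
30 [[200. 306.]
 [199. 336.]]
40 [[208. 309.]
 [206. 340.]]
50 [[216. 312.]
 [215. 342.]]
60 [[225. 313.]
 [223. 344.]]
70 [[234. 313.]
 [232. 344.]]
80 [[243. 312.]
 [241. 343.]]
[[225.56688424 322.2003981 ]]
```

View pics/e3.png

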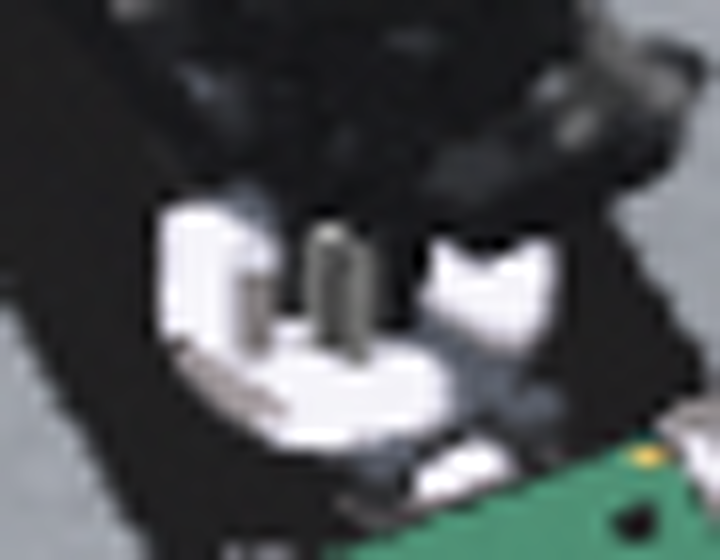

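The post is at about 22°, so the tool needs about 9 mm more along the push direction.

```bash
python3 -m pendant '[[[0.003,-0.0035,0],[0,0,0],-1],[[0.003,-0.0035,0],[0,0,0],-1],[[0.003,-0.0035,0],[0,0,0],-1],[[0.002,-0.003,0],[0,0,0],-1],[[0,0,0],[0,0,0],-1],[[0,0,0],[0,0,0],-1],[[0,0,0],[0,0,0],-1],[[0,0,0],[0,0,0],-1]]'
python3 - <<'E'
from h import *
s=arm.sense();print(s['position'],s['contact_force'])
p=np.load('p.npy');d=s['position'][:2]-p[:2];n=fx2w([0,0,p[2]],[[.7071,-.7071,0],[.7071,.7071,0]])[:,:2];print('n,l',n@d*1e3)
f=arm.grab_frame('scene'); pickle.dump(f,open(f'scene3.pkl','wb'))
crop(f,'pics/f3.png',305,210,350,245,16)
E
```

```text
t: 4.3
position: [0.5643, 0.0753, 0.0357]
eef_rot: [-0.33, 0.944, 0.0, -0.0]
contact_force: [-3.1, 0.9, -0.8]
width: -0.002
[0.5643342  0.07532826 0.035654  ] [-3.11036827  0.85498413 -0.75229897]
n,l [-0.94030263 23.8102227 ]
```

View pics/f3.png

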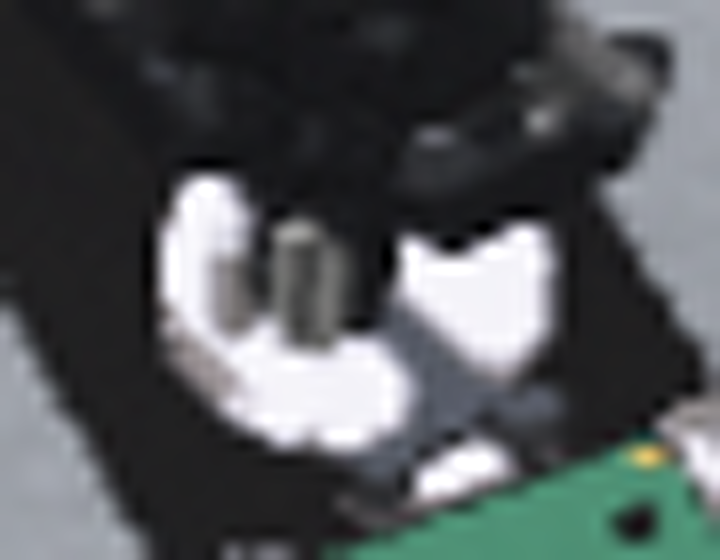

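```bash
python3 -m pendant '[[[0.003,-0.003,0],[0,0,0],-1],[[0.002,-0.003,0],[0,0,0],-1],[[0,0,0],[0,0,0],-1],[[0,0,0],[0,0,0],-1],[[0,0,0],[0,0,0],-1],[[0,0,0],[0,0,0],-1],[[0,0,0],[0,0,0],-1],[[0,0,0],[0,0,0],-1]]'
python3 - <<'E'
from h import *
s=arm.sense();print(s['position'],s['contact_force'])
p=np.load('p.npy');d=s['position'][:2]-p[:2];n=fx2w([0,0,p[2]],[[.7071,-.7071,0],[.7071,.7071,0]])[:,:2];print('n,l',n@d*1e3)
f=arm.grab_frame('scene'); pickle.dump(f,open(f'scene4.pkl','wb'))
crop(f,'pics/g3.png',305,210,350,245,16)
E
```

```text
t: 5.02
position: [0.566, 0.0719, 0.0355]
eef_rot: [-0.33, 0.944, 0.0, -0.001]
contact_force: [-5.2, 2.5, -0.1]
width: -0.002
[0.56602832 0.07193827 0.03554411] [-5.19541057  2.51553024 -0.13406901]
n,l [ 2.76480247 23.01397323]
```

View pics/g3.png

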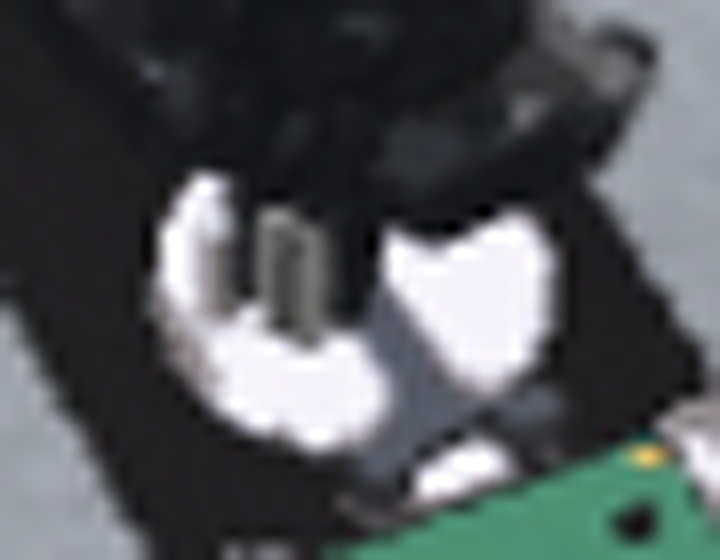

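The post now reads 0–3°. I'll back off, rise, and turn toward the bar while clearing the view.

```bash
python3 -m pendant '[[[-0.012,0.016,0],[0,0,0],-1],[[-0.006,0.008,0],[0,0,0],-1],[[0,0,0.08],[0,0,0],-1],[[0,0,0.08],[0,0,0],-1],[[0,0,0.08],[0,0,0],-1],[[0,-0.07,0.04],[0,0,-0.14],-1],[[0,-0.075,0],[0,0,-0.14],-1],[[0,-0.075,0],[0,0,-0.14],-1]]'
python3 -m pendant '[[[-0.01,-0.075,0],[0,0,-0.14],-1],[[-0.01,-0.075,0],[0,0,-0.14],-1],[[-0.01,-0.075,0],[0,0,-0.14],-1],[[-0.01,-0.075,0],[0,0,-0.14],-1],[[-0.01,-0.0,0],[0,0,0],-1],[[-0.0,-0.0,0],[0,0,0],-1],[[0,0,0],[0,0,0],-1],[[0,0,0],[0,0,0],-1]]'
python3 - <<'E'
from h import *
s=arm.sense();print(s['position'],s['contact_force'])
from scipy.spatial.transform import Rotation as Ro
print(Ro.from_quat(s['eef_rot']).as_matrix().round(3), (np.array([.5199,-.1788,.037])-s['position'])/.5)
for n in("scene","top"):
    f=arm.grab_frame(n); pickle.dump(f,open(f'{n}5.pkl','wb'))
f=load('top5.pkl');crop(f,'pics/h1.png',222,150,364,235,5.6)
crop(load('scene5.pkl'),'pics/h2.png',265,140,375,280,4.2)
E
```

```text
t: 5.73
position: [0.562, -0.0259, 0.1792]
eef_rot: [-0.17, 0.986, -0.001, 0.005]
contact_force: [-0.0, -0.8, -0.5]
width: -0.002
t: 6.4
position: [0.5347, -0.1741, 0.1762]
eef_rot: [0.047, 0.999, 0.0, 0.001]
contact_force: [0.4, 0.3, -0.0]
width: 0.0
[ 0.53466894 -0.17413762  0.17615929] [ 0.35056985  0.28030733 -0.04318901]
[[-0.996  0.094  0.002]
 [ 0.094  0.996  0.   ]
 [-0.002  0.001 -1.   ]] [-0.02953788 -0.00932476 -0.27831857]
```

View pics/h1.png

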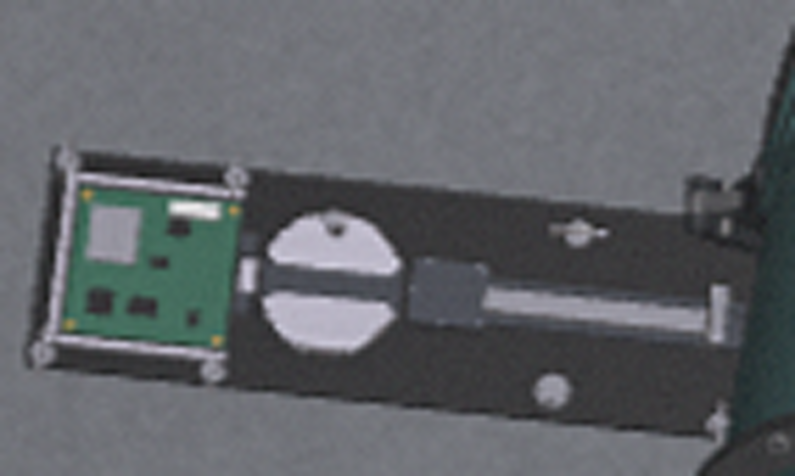

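View pics/h2.png

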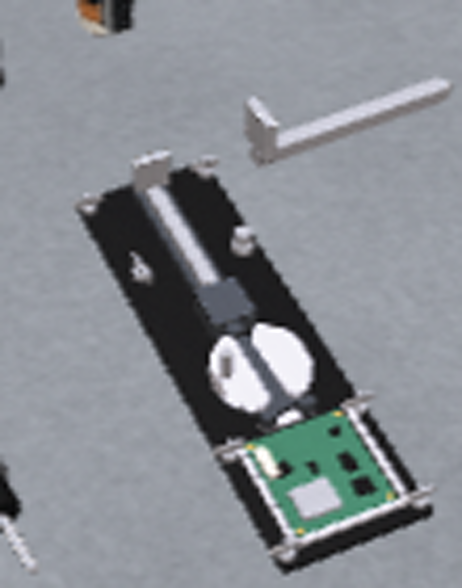

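The top view shows the slot from (265,275) to (400,290) in the crop, parallel to the fixture within about 1–2°. The board and loose parts are unmoved, and the bar plate is at (718,313). Next I descend behind the plate.

```bash
python3 -m pendant '[[[-0.03,-0.014,0],[0,0,0.015],-1],[[0,0,0],[0,0,0],-1],[[0,0,-0.06],[0,0,0],-1],[[0,0,-0.06],[0,0,0],-1],[[0,0,-0.06],[0,0,0],-1],[[0,0,-0.06],[0,0,0],-1],[[0,0,-0.037],[0,0,0],-1],[[0,0,0],[0,0,0],-1]]'
python3 - <<'E'
from h import *
s=arm.sense();print(s['position'],s['contact_force'])
p=np.load('p.npy');d=s['position'][:2]-p[:2];c,q=np.cos(p[2]),np.sin(p[2]);print('fx',np.array([[c,q],[-q,c]])@d*1e3, s['eef_rot'])
f=arm.grab_frame('scene'); crop(f,'pics/i2.png',265,140,375,280,4.2)
E
```

```text
t: 7.17
position: [0.5166, -0.1809, 0.0337]
eef_rot: [0.042, 0.999, 0.001, -0.003]
contact_force: [-0.3, 0.2, -0.1]
width: -0.002
[ 0.5165544  -0.18092124  0.0337499 ] [-0.31200057  0.24598549 -0.12642046]
fx [  -3.11796358 -242.44977535] [ 0.04191365  0.99911584  0.00111417 -0.00308933]
```

View pics/i2.png

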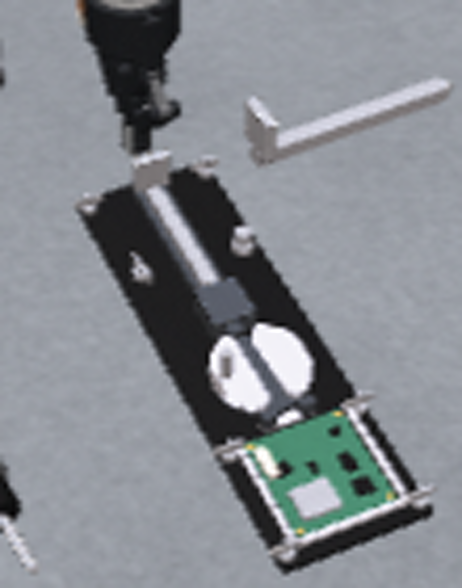

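```bash
cat > st.py <<'E'
from h import *
s=arm.sense();p=np.load('p.npy');d=s['position'][:2]-p[:2];c,q=np.cos(p[2]),np.sin(p[2]);R=np.array([[c,q],[-q,c]]);print('fx',R@d*1e3,'F',R@s['contact_force'][:2])
E
python3 -m pendant '[[[0.006,0,0.004],[0,0,0],-1],[[0.0011,0.01,0],[0,0,0],-1],[[0.0011,0.01,0],[0,0,0],-1],[[0.0011,0.01,0],[0,0,0],-1],[[0.0011,0.01,0],[0,0,0],-1],[[0.0011,0.01,0],[0,0,0],-1],[[0.0011,0.01,0],[0,0,0],-1],[[0.0011,0.01,0],[0,0,0],-1]]';python3 st.py
python3 -m pendant '[[[0.0011,0.01,0],[0,0,0],-1],[[0.0011,0.01,0],[0,0,0],-1],[[0.0011,0.01,0],[0,0,0],-1],[[0.0011,0.01,0],[0,0,0],-1],[[0,0,0],[0,0,0],-1],[[0,0,0],[0,0,0],-1],[[0,0,0],[0,0,0],-1],[[0,0,0],[0,0,0],-1]]';python3 st.py
```

```text
t: 7.88
position: [0.5253, -0.148, 0.0397]
eef_rot: [0.043, 0.999, -0.0, 0.0]
contact_force: [-0.3, -2.7, 1.3]
width: -0.002
fx [   1.99305074 -208.71530674] F [ 0.03619428 -2.69458523]
t: 8.55
position: [0.527, -0.1275, 0.0391]
eef_rot: [0.043, 0.999, 0.0, -0.0]
contact_force: [-0.2, -0.8, -0.1]
width: -0.002
fx [   1.35679898 -188.22695393] F [-0.06798403 -0.84062861]
```

```bash
python3 - <<'E'
from h import *
f=arm.grab_frame('scene'); crop(f,'pics/j2.png',285,150,375,260,5.4)
E
python3 -m pendant '[[[-0.002,0.01,0],[0,0,0],-1],[[0.0011,0.01,0],[0,0,0],-1],[[0.0011,0.01,0],[0,0,0],-1],[[0.0011,0.01,0],[0,0,0],-1],[[0.0011,0.01,0],[0,0,0],-1],[[0.0011,0.01,0],[0,0,0],-1],[[0.0011,0.01,0],[0,0,0],-1],[[0,0,0],[0,0,0],-1]]';python3 st.py
```

```text
t: 9.27
position: [0.5298, -0.091, 0.0393]
eef_rot: [0.042, 0.999, 0.0, -0.0]
contact_force: [-0.7, 0.2, 0.3]
width: 0.0
fx [ 1.40374150e-01 -1.51634009e+02] F [-0.67268243  0.09394021]
```

View pics/j2.png

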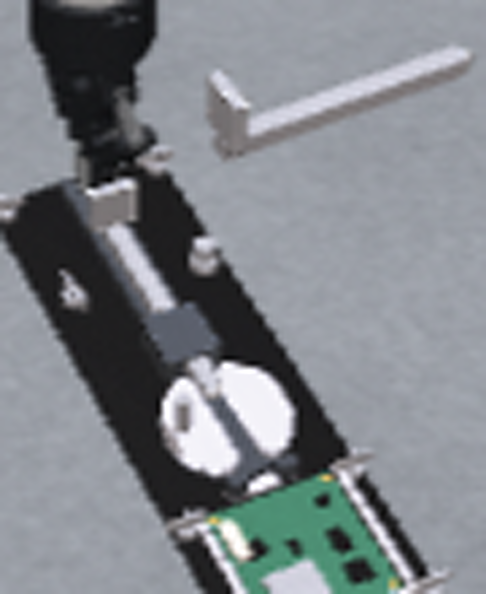

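The nose has entered the slot cleanly at (205,378), so I continue pushing.

```bash
python3 -m pendant '[[[0.0011,0.01,0],[0,0,0],-1],[[0.0011,0.01,0],[0,0,0],-1],[[0.0011,0.01,0],[0,0,0],-1],[[0.0011,0.01,0],[0,0,0],-1],[[0.0011,0.01,0],[0,0,0],-1],[[0.0011,0.01,0],[0,0,0],-1],[[0.0011,0.01,0],[0,0,0],-1],[[0,0,0],[0,0,0],-1]]';python3 st.py
python3 -m pendant '[[[0.0005,0.005,0],[0,0,0],-1],[[0.0005,0.005,0],[0,0,0],-1],[[0.0003,0.003,0],[0,0,0],-1],[[0.0003,0.003,0],[0,0,0],-1],[[0,0,0],[0,0,0],-1],[[0,0,0],[0,0,0],-1],[[0,0,0],[0,0,0],-1],[[0,0,0],[0,0,0],-1]]';python3 st.py
python3 - <<'E'
from h import *
f=arm.grab_frame('scene'); crop(f,'pics/k2.png',285,150,375,260,5.4)
E
```

```text
t: 9.93
position: [0.5337, -0.0562, 0.0393]
eef_rot: [0.042, 0.999, 0.0, 0.0]
contact_force: [-0.1, 0.5, 0.8]
width: 0.0
fx [   0.19949481 -116.6101632 ] F [-0.1206614   0.46440558]
t: 10.6
position: [0.534, -0.0496, 0.0392]
eef_rot: [0.043, 0.999, 0.0, -0.0]
contact_force: [-0.0, 0.1, -1.0]
width: -0.001
fx [  -0.19542392 -109.96284388] F [-0.02958127  0.13636556]
```

View pics/k2.png

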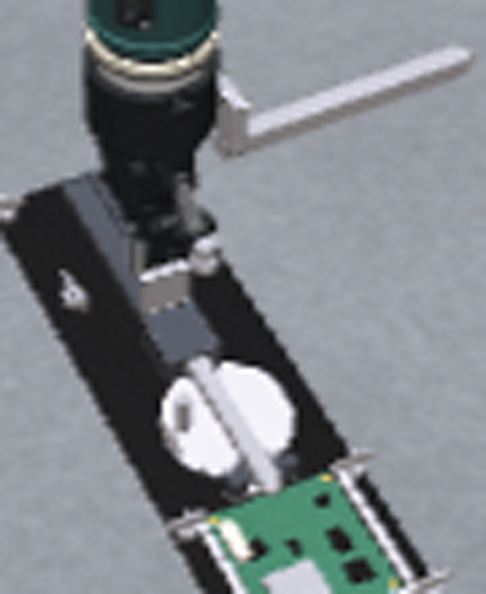

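```bash
python3 -m pendant '[[[0.0003,0.003,0],[0,0,0],-1],[[0.0003,0.003,0],[0,0,0],-1],[[0.0003,0.003,0],[0,0,0],-1],[[0.0002,0.002,0],[0,0,0],-1],[[0,0,0],[0,0,0],-1],[[0,0,0],[0,0,0],-1],[[0,0,0],[0,0,0],-1],[[0,0,0],[0,0,0],-1]]';python3 st.py
```

```text
t: 11.32
position: [0.5347, -0.0454, 0.0393]
eef_rot: [0.043, 0.999, -0.0, 0.0]
contact_force: [-1.5, -5.3, -0.6]
width: -0.003
fx [-4.17403711e-02 -1.05723083e+02] F [-0.90488281 -5.46884672]
```

```bash
python3 -m pendant '[[[0.0003,0.003,0],[0,0,0],-1],[[0.0002,0.002,0],[0,0,0],-1],[[0,0,0],[0,0,0],-1],[[0,0,0],[0,0,0],-1],[[0,0,0],[0,0,0],-1],[[0,0,0],[0,0,0],-1],[[0,0,0],[0,0,0],-1],[[0,0,0],[0,0,0],-1]]';python3 st.py
```

```text
t: 11.98
position: [0.5346, -0.0452, 0.0393]
eef_rot: [0.044, 0.999, -0.002, 0.0]
contact_force: [0.0, -9.3, -0.3]
width: 0.004
fx [-9.45667175e-02 -1.05589512e+02] F [ 1.0414885  -9.27383219]
```

The tool is stalled at y = -105.6, which matches home (-91 - 14.5), and the force is rising. One more firm nudge, then I retreat straight back and up.

```bash
python3 -m pendant '[[[0.0003,0.003,0],[0,0,0],-1],[[0.0003,0.003,0],[0,0,0],-1],[[0,0,0],[0,0,0],-1],[[0,0,0],[0,0,0],-1],[[0,0,0],[0,0,0],-1],[[0,0,0],[0,0,0],-1],[[0,0,0],[0,0,0],-1],[[0,0,0],[0,0,0],-1]]';python3 st.py
python3 -m pendant '[[[-0.0022,-0.02,0],[0,0,0],-1],[[-0.0044,-0.04,0],[0,0,0],-1],[[-0.0022,-0.02,0],[0,0,0],-1],[[0,0,0.08],[0,0,0],-1],[[0,0,0.08],[0,0,0],-1],[[0,0,0.08],[0,0,0],-1],[[0,-0.08,0],[0,0,0],-1],[[0,-0.08,0],[0,0,0],-1]]'
python3 -m pendant '[[[0,-0.08,0],[0,0,0],-1],[[0,-0.08,0],[0,0,0],-1],[[0,-0.08,0],[0,0,0],-1],[[0,-0.08,0],[0,0,0],-1],[[0,-0.06,0],[0,0,0],-1],[[0,0,0],[0,0,0],-1],[[0,0,0],[0,0,0],-1],[[0,0,0],[0,0,0],-1]]'
python3 - <<'E'
from h import *
for n in("scene","top"):
    f=arm.grab_frame(n); pickle.dump(f,open(f'{n}9.pkl','wb'))
f=load('top9.pkl');crop(f,'pics/z1.png',222,170,364,235,5.6)
crop(load('scene9.pkl'),'pics/z2.png',265,140,375,280,4.2)
cv2.imwrite('pics/z3.png',f['frame'][:,:,::-1])
p=np.load('p.npy');b=load('top0.pkl')
print((proj(f,fx2w(p,[[0,-.091,.056],[0,-.083,.056],[0,-.083,.0295],[0,.064,.018],[0,.054,.0104]]))-[222,170]+.4)*5.6)
E
```

```text
t: 12.65
position: [0.5346, -0.0451, 0.0393]
eef_rot: [0.045, 0.999, -0.003, 0.0]
contact_force: [-1.4, -13.3, -0.1]
width: -0.004
fx [  -0.13182002 -105.44657954] F [  0.0773879  -13.39100515]
t: 13.32
position: [0.5344, -0.155, 0.1624]
eef_rot: [0.038, 0.999, 0.001, 0.004]
contact_force: [-0.5, -0.2, -1.1]
width: 0.002
t: 13.98
position: [0.5312, -0.3469, 0.1589]
eef_rot: [0.042, 0.999, 0.001, -0.0]
contact_force: [-0.9, -0.1, 0.4]
width: -0.003
[[499.59964302 178.08484097]
 [484.39795877 176.52191348]
 [484.106729   184.59363945]
 [211.85661617 160.02148539]
 [231.56431997 164.28371817]]
```

View pics/z1.png

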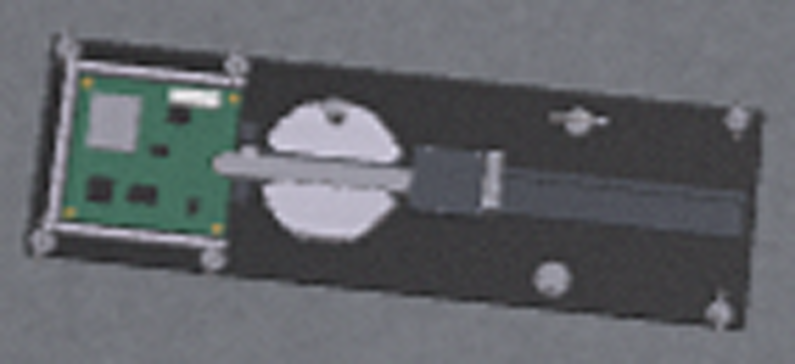

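View pics/z2.png

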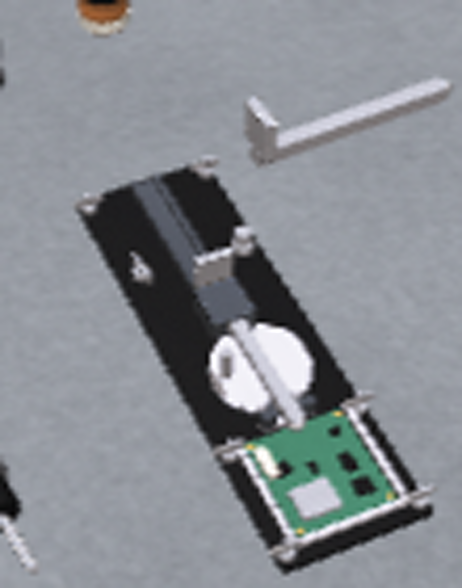

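View pics/z3.png

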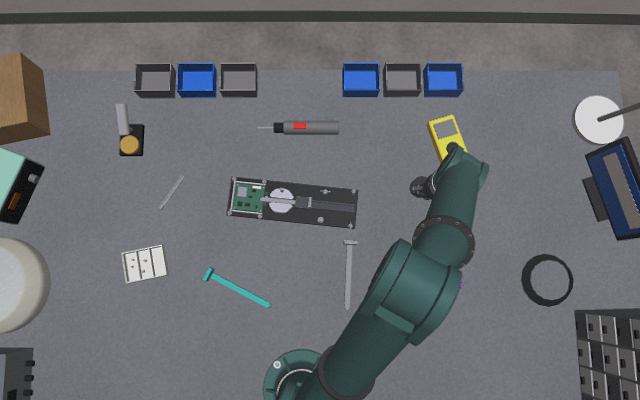

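The plate is flush against the guide, from 484 to 501 in the crop (predicted 484–500). The nose is over the board edge at (214,162), where 212 was predicted. The board, connector and wing nut haven't moved, and the robot is touching nothing.

```bash
python3 -c "
from workcell import arm
print(arm.finish_job())"
```

```text
the job is handed in; nothing more can be done
None
```

The bar is fully home through the disc with its nose over the edge of the board, and I handed the job in about 14 s into the 51 s allowed.

- **What I did:** I pushed the disc's post round from about 77° to 0° with shut fingertips. The slot then looked in line to within about 1–2° from above. I then pushed the smaller grey bar by its plate through the slot. It stopped against the guide, and the push force rose from about 5 to 13 N with no more than 0.3 mm of further movement.
- **Last checks:** In the final pictures the plate is flush with the rear of the guide and the nose is within about 1 mm of its predicted spot over the board. The board, connector, wing nut, driver and tweezers look unmoved. The arm hid the reel and jar in the final top picture, so I could not compare those two. The tool stayed about 160 mm up there, well above them, and the forces read near zero.
- **Small disagreements:** The measured tool position was often a few millimetres off the commanded one, and I corrected for that along the way. No check failed.

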